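# Pack the colour-coded sample flasks into the carrier

### The job

Pack the four pale frosted flasks into the white carrier: stand each one upright on the pad of the same colour as its cap. They are glass, so set them down gently without dropping them or knocking any over, and leave the two brown amber flasks where they stand.

Things in the scene. Friction and masses are not known exactly. Their poses are not given: they have to be found in the camera images.
- flask_green: Sample flask to be packed: small conical flask of pale frosted (whitish) glass with a green cap. 56 mm across at the base (to 8 mm up), tapering to a neck 23 mm across at 60 to 72 mm up, then a round ribbed green screw cap 27 mm across from 72 to 98 mm up (total height 98). Origin: centre of the underside; z up, round about z. 60 to 130 g. Loose; neighbours at least 85 mm apart between centres.
- flask_blue: Sample flask to be packed: small conical flask of pale frosted (whitish) glass with a blue cap. 56 mm across at the base (to 8 mm up), tapering to a neck 23 mm across at 60 to 72 mm up, then a round ribbed blue screw cap 27 mm across from 72 to 98 mm up (total height 98). Origin: centre of the underside; z up, round about z. 60 to 130 g. Loose; neighbours at least 85 mm apart between centres.
- flask_yellow: Sample flask to be packed: small conical flask of pale frosted (whitish) glass with a yellow cap. 56 mm across at the base (to 8 mm up), tapering to a neck 23 mm across at 60 to 72 mm up, then a round ribbed yellow screw cap 27 mm across from 72 to 98 mm up (total height 98). Origin: centre of the underside; z up, round about z. 60 to 130 g. Loose; neighbours at least 85 mm apart between centres.
- flask_red: Sample flask to be packed: small conical flask of pale frosted (whitish) glass with a red cap. 56 mm across at the base (to 8 mm up), tapering to a neck 23 mm across at 60 to 72 mm up, then a round ribbed red screw cap 27 mm across from 72 to 98 mm up (total height 98). Origin: centre of the underside; z up, round about z. 60 to 130 g. Loose; neighbours at least 85 mm apart between centres.
- amber_green: Look-alike to leave where it stands: same conical flask but of dark brown amber glass, with a green cap. 56 mm across at the base (to 8 mm up), tapering to a neck 23 mm across at 60 to 72 mm up, then a round ribbed green screw cap 27 mm across from 72 to 98 mm up (total height 98). Origin: centre of the underside; z up, round about z. 60 to 130 g. Loose; neighbours at least 85 mm apart between centres.
- amber_blue: Look-alike to leave where it stands: same conical flask but of dark brown amber glass, with a blue cap. 56 mm across at the base (to 8 mm up), tapering to a neck 23 mm across at 60 to 72 mm up, then a round ribbed blue screw cap 27 mm across from 72 to 98 mm up (total height 98). Origin: centre of the underside; z up, round about z. 60 to 130 g. Loose; neighbours at least 85 mm apart between centres.
- pad_green: Green pad, 84 mm square, 3 mm thick, on the floor of one cell of the white 2 x 2 carrier. Origin: its underside's centre = cell centre, 4 mm above the bench; z up, x and y along the walls. Carrier: open box 186 mm square, fixed; walls 4 mm thick, 45 mm high (dividers 39); cells about 87 mm wide inside, centres 91 mm apart. Which colour is in which cell varies.
- pad_blue: Blue pad, 84 mm square, 3 mm thick, on the floor of one cell of the white 2 x 2 carrier. Origin: its underside's centre = cell centre, 4 mm above the bench; z up, x and y along the walls. Carrier: open box 186 mm square, fixed; walls 4 mm thick, 45 mm high (dividers 39); cells about 87 mm wide inside, centres 91 mm apart. Which colour is in which cell varies.
- pad_yellow: Yellow pad, 84 mm square, 3 mm thick, on the floor of one cell of the white 2 x 2 carrier. Origin: its underside's centre = cell centre, 4 mm above the bench; z up, x and y along the walls. Carrier: open box 186 mm square, fixed; walls 4 mm thick, 45 mm high (dividers 39); cells about 87 mm wide inside, centres 91 mm apart. Which colour is in which cell varies.
- pad_red: Red pad, 84 mm square, 3 mm thick, on the floor of one cell of the white 2 x 2 carrier. Origin: its underside's centre = cell centre, 4 mm above the bench; z up, x and y along the walls. Carrier: open box 186 mm square, fixed; walls 4 mm thick, 45 mm high (dividers 39); cells about 87 mm wide inside, centres 91 mm apart. Which colour is in which cell varies.
Not all that is in view belongs to the job. Leave any pink look-alike of the flask_green alone.

How it is judged:
By the outcome, as a careful person would: the job done as asked, in the order asked, and still so for the second after the job is handed in, with the robot touching nothing.
It also fails if it takes over 125 s, if anything falls off the work surface, if the arm or the gripper's body presses on something with over 40 N, if the wrist force passes 120 N, or if a joint passes its speed limit or range.

### The arm

A 6-joint arm with a two-finger parallel gripper is mounted at the origin on the work surface. World frame = base frame: x ahead of the robot, y to its left, z up, the work surface at z = 0. Lengths are in m, angles in rad, forces in N, time in s.
With the tool pointing down it reaches from about 0.35 to 0.875 m from the base axis. Payload 15.5 kg.
Tool frame: the origin (TCP) lies at the very end of the fingers, on their centre line; the grasp point (between the pads) lies behind it (ctrl.grip_depth is the z of the grasp point in the tool frame, in m); z points along the fingers, y is the line along which they close (so a half turn about z gives the same grasp; the last joint's range is limited). The gripper opens to 85 mm and grips with 20 to 120 N. Pads are 22 mm wide; open, the fingers measure 114 mm over their backs; the gripper's body (76 mm by 85 mm) begins 54 mm behind the grasp point. The pads swing forward as they close: fully open they stand 13 mm farther back than shut.
Start: joints at [1.236, 0.494, 1.345, -0, 1.302, -0.096], TCP at [0.148, 0.607, 0.231] pointing down, gripper open.
Joint ranges: [-2.91, 2.91], [-0.82, 2.16], [0.22, 2.67], [-1.22, 4.37], [0.12, 2.79], [-3.08, 3.08]. Speed limits (rad/s): [1.89, 1.89, 2.57, 3.01, 3.01, 3.01].

### API

Orientations are given as a unit quaternion [w, x, y, z].
In Python, from station import observe, eyes, ctrl gives the robot as it stands.
- The arm moves only by the tool step_arm, never from a script. Its argument "motion" is text: rows parted by semicolons, each of 6 numbers parted by spaces: the shift along the tool's x, y, z in mm, then the turn, a rotation vector about the tool's x, y, z in degrees. A call has 1 to 12 rows; each row shifts and turns the commanded pose from where the row before left it, along the tool's axes as they then stand; what a row does not reach is not made up. A row lasts 1/8 s, in which the tool goes at most 62.5 mm and 10.7 degrees, less where a joint would pass 70% of its speed; a pose out of reach is approached as far as the arm can. A call is refused whole if a number of a shift passes 62.5 or a number of a turn 10.7, either way. A call with a gripper value outside its range is refused whole. "claw" is the closure, from 0 (fully open) to 1 (shut), set as the call begins (left out, the last holds). The fingers move at their own pace and stop on an object; "squeeze" is the grip in N (left out, the last holds). Time passes only in rows, so rows that do not move let the fingers close. It gives the time, the measured TCP pose, the force, the opening and the grip force at its end, in the units of the state.
- observe(): the state, without advancing time (a new reading comes with each control period).
- eyes.camera(name): name is "scene" or "top"; returns a dict with "img" (384x512x3 uint8, red, green, blue), "intrinsics" (3x3 intrinsics, pixels), "k1" (the pictures are not rectified: a ray, as slopes to the right and down, at radius r is drawn at 1 + k1 r^2 times it, then the intrinsics apply), "rvec" (rotation vector, rad) and "tvec" (3), from world to camera coordinates, as OpenCV has them. Camera axes: x right, y down, z forward; pixel columns grow to the right and rows downward; lengths in m; the calibration is good to about 2 mm. A picture is of the moment at which its call begins. There is no depth.
- ctrl.job_done(): hands the job in; it is judged then, once.
The state is a dict: "t": time; "qpos": joint angles; "qd": joint speeds; "joint_efforts": joint torques, N m; "ee_pos": TCP position; "ee_rot": TCP orientation; "force": force on the tool from outside, world axes, zero at the start; "wrist_torque": the same for the moment, N m; "grip_width": opening from 0.0 (shut) to 1.0 (fully open); "gripper_force": force on a finger pad.
Only numpy, scipy, OpenCV 4.12 (cv2) and the standard library are available. Lean on these libraries where they do the work, as an engineer would, in place of code of your own. Each camera call takes 0.05 s, during which the arm holds its last target. There are 200 camera calls.

## Working session

There is one attempt and no reset: what is moved stays moved. The work goes in short steps, Python scripts to look and compute and a tool call to move; the robot and the scene stay as the last step left them, time stands still between calls to the robot, and variables do not carry over. Pictures are saved under pics/ and viewed, at most 14 in all, crops included, and the job is handed in when it is done.

Besides the shell and the picture viewer there is one more tool, called as name(argument=value, ...) on one line, values as JSON. step_arm: Moves the arm, as the interface text tells. Its arguments: {"type":"object","properties":{"motion":{"type":"string"},"claw":{"type":"number"},"squeeze":{"type":"number"}},"required":["motion"]}

```bash
mkdir -p pics; cat > h.py <<'E'
import numpy as np, cv2
from station import observe, eyes, ctrl
def save(c,fn): cv2.imwrite(fn,cv2.cvtColor(c["img"],cv2.COLOR_RGB2BGR))
def ray(c,px):
    K=np.array(c["intrinsics"]);R=cv2.Rodrigues(np.array(c["rvec"],float))[0];t=np.array(c["tvec"],float).ravel()
    d=np.linalg.solve(K,[px[0],px[1],1.])[:2];u=d.copy()
    for _ in range(30): u=d/(1+c["k1"]*(u@u))
    return -R.T@t, R.T@np.array([u[0],u[1],1.])
def onz(c,px,z):
    o,d=ray(c,px); return o+d*(z-o[2])/d[2]
E
python3 - <<'E'
from h import *
for n in ("top","scene"):
    c=eyes.camera(n); save(c,f"pics/{n}0.png"); o,d=ray(c,(256,192)); print(n,o.round(3),d.round(3),c["k1"])
s=observe(); print(s["t"],s["ee_pos"],s["ee_rot"],s["force"],s["grip_width"],ctrl.grip_depth)
E
```

```text
top [0.436 0.008 0.767] [ 0.066  0.017 -0.998] -0.10670721538899375
scene [1.366 0.101 0.66 ] [-0.822 -0.084 -0.564] -0.18976135427446517
0.1 [0.14773255 0.60694838 0.23075365] [-1.14092559e-04  1.19128047e-01  9.92878741e-01 -5.48011414e-04] [-0.60972555 -0.94595352  0.35170329] 0.9967023856780325 -0.0187
```

View pics/top0.png

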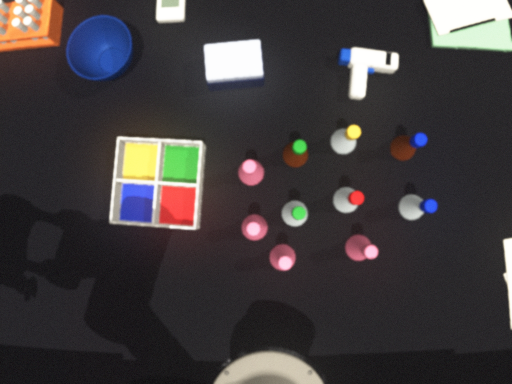

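View pics/scene0.png

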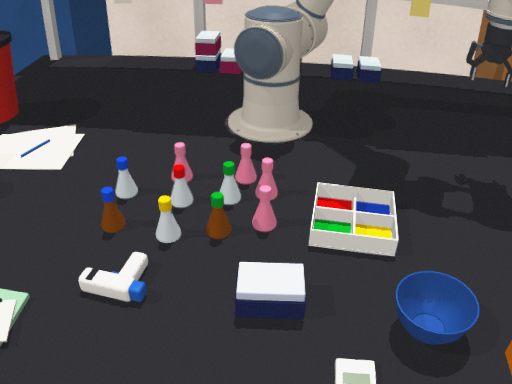

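```bash
python3 - <<'E'
from h import *
T=eyes.camera("top")
hsv=cv2.cvtColor(T["img"],cv2.COLOR_RGB2HSV)
R={"green":[(45,75)],"blue":[(110,130)],"yellow":[(20,35)],"red":[(0,6),(175,180)],"pink":[(160,174)]}
for k,rs in R.items():
    m=sum(cv2.inRange(hsv,(a,120 if k!="pink" else 60,90),(b,255,255)) for a,b in rs)
    m=cv2.morphologyEx(m,cv2.MORPH_OPEN,np.ones((2,2)))
    n,l,st,ce=cv2.connectedComponentsWithStats(m)
    for i in range(1,n):
        if st[i,4]<60: continue
        pad=st[i,4]>500
        print(k,st[i],ce[i].round(1),"pad" if pad else "cap",onz(T,ce[i],.007 if pad else .096)[:2].round(4))
# pale bases: low-sat bright blobs
m=cv2.inRange(hsv,(0,0,110),(180,60,255));n,l,st,ce=cv2.connectedComponentsWithStats(m)
for i in range(1,n):
    if 150<st[i,4]<900: print("pale",st[i],onz(T,ce[i],.03)[:2].round(4))
# carrier outline
for r in [i for i in range(1,n) if 110<ce[i][0]<205 and 135<ce[i][1]<230 and st[i,4]>900]:
    b=cv2.boxPoints(cv2.minAreaRect(np.argwhere(l==r)[:,::-1].astype(np.float32)))
    print("carrier",[onz(T,p,.045)[:2].round(3).tolist() for p in b])
cr=T["img"][115:280,225:445]; cv2.imwrite("pics/crop.png",cv2.cvtColor(cv2.resize(cr,None,fx=3.5,fy=3.5,interpolation=cv2.INTER_CUBIC),cv2.COLOR_RGB2BGR))
E
```

```text
green [293 140  15  16 179] [300.1 147.4] cap [ 0.5663 -0.0675]
green [ 165  147   34   36 1088] [181.4 164.7] pad [0.5485 0.1857]
green [293 208  13  12 126] [299.2 213.5] cap [ 0.4378 -0.0634]
blue [  67   16   66   65 3374] [99.7 48. ] pad [0.8318 0.3877]
blue [340  49  11  17 106] [343.6  58.5] cap [ 0.7484 -0.16  ]
blue [412 133  17  16 214] [420.  140.7] cap [ 0.5789 -0.3078]
blue [ 121  185   33   38 1095] [137.3 203.4] pad [0.4636 0.2849]
blue [421 199  18  16 218] [430.1 206.5] cap [ 0.4479 -0.3226]
yellow [346 125  17  15 204] [354.1 132.4] cap [ 0.5955 -0.1746]
yellow [ 125  145   33   36 1018] [141.1 162.6] pad [0.5548 0.2775]
red [ 160  187   36   39 1256] [177.8 206.2] pad [0.4565 0.1933]
red [349 191  17  15 197] [357.6 198.4] cap [ 0.4657 -0.1773]
pink [240 160  26  27 422] [252.5 174.2] cap [0.5147 0.0258]
pink [242 219  27  23 306] [255.5 231.1] cap [0.4049 0.021 ]
pink [346 236  34  27 432] [361.5 251.2] cap [ 0.3637 -0.1827]
pink [270 246  27  26 350] [283.6 258.6] cap [ 0.3518 -0.0323]
pale [ 12   0  28  31 463] [0.9228 0.5821]
pale [155   0  31  23 676] [0.903  0.2137]
pale [331 129  26  26 425] [ 0.5886 -0.1655]
pale [333 188  25  25 393] [ 0.4639 -0.165 ]
pale [399 195  25  25 475] [ 0.4483 -0.3109]
pale [282 201  26  26 370] [ 0.437  -0.0571]
pale [503 237   9  93 507] [ 0.3005 -0.538 ]
carrier [[0.42, 0.335], [0.614, 0.324], [0.594, 0.124], [0.405, 0.139]]
```

View pics/crop.png

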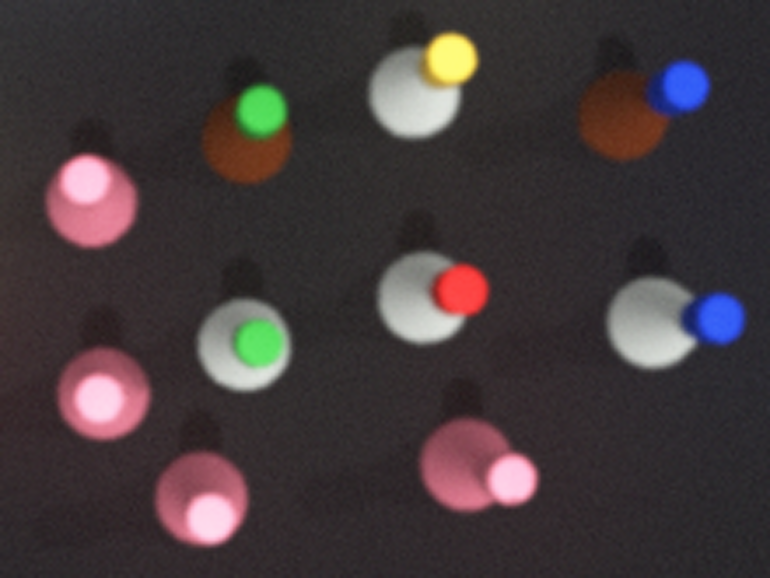

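Frosted flasks, by crop: green cap at (299,213), yellow (354,132), red (358,198), blue (430,206), all with pale bodies. The brown ambers, (300,147) green and (420,141) blue, and the four pink ones are left alone. One cross-check next, using the scene view and the base circles, and then the arm moves.

```bash
cat >> h.py <<'E'
def go(x,y,z):  # shift to a world point in tool axes, mm
    from scipy.spatial.transform import Rotation as Ro
    s=observe(); w,a,b,c=s["ee_rot"]
    R=Ro.from_quat([a,b,c,w]).as_matrix()
    return (R.T@(np.array([x,y,z])-s["ee_pos"])*1000).round(1), R
E
python3 - <<'E'
from h import *
T=eyes.camera("top");S=eyes.camera("scene")
base={"green":(282,201,26,26),"yellow":(331,129,26,26),"red":(333,188,25,25),"blue":(399,195,25,25)}
for k,(x,y,w,h) in base.items(): print("base",k,onz(T,(x+w/2-.5,y+h/2-.5),.004)[:2].round(4))
hsv=cv2.cvtColor(S["img"],cv2.COLOR_RGB2HSV)
for k,rs,g in [("green",[(45,75)],(229,168)),("blue",[(105,130)],(122,162)),("yellow",[(18,35)],(165,203)),("red",[(0,6),(175,180)],(179,171))]:
    m=sum(cv2.inRange(hsv,(a,110,80),(b,255,255)) for a,b in rs)
    n,l,st,ce=cv2.connectedComponentsWithStats(m)
    i=min(range(1,n),key=lambda i:np.hypot(*(ce[i]-g))+(100 if st[i,4]<40 else 0))
    print("scene",k,st[i],onz(S,ce[i],.087)[:2].round(4))
d,R=go(.438,-.063,.231);print(d,R.round(3).tolist())
E
```

```text
base green [ 0.4382 -0.0628]
base yellow [ 0.5969 -0.175 ]
base red [ 0.4665 -0.1746]
base blue [ 0.4492 -0.3234]
scene green [223 161  12  14 157] [ 0.4377 -0.0603]
scene blue [116 156  13  14 154] [ 0.4489 -0.3208]
scene yellow [158 195  14  17 202] [ 0.5972 -0.1713]
scene red [172 164  13  15 163] [ 0.4666 -0.1741]
[-4.405e+02 -5.824e+02  3.000e-01] [[-0.972, 0.237, -0.0], [0.237, 0.972, -0.001], [0.0, -0.001, -1.0]]
```

step_arm(motion="-20 -26 0 0 0 0;-30 -40 0 0 0 0;-30 -40 0 0 0 0;-30 -40 0 0 0 0;-30 -40 0 0 0 0;-30 -40 0 0 0 0;-30 -40 0 0 0 0;-30 -40 0 0 0 0;-30 -40 0 0 0 0;-30 -40 0 0 0 0;-30 -40 0 0 0 0;-30 -40 0 0 0 0", claw=0, squeeze=35)

```text
t: 1.75
ee_pos: [0.3782, 0.0701, 0.2315]
ee_rot: [0.0, 0.119, 0.993, 0.0]
force: [1.3, 0.3, -0.6]
grip_width: 1.001
gripper_force: 0.0
```

```bash
python3 -c "
from h import *
print(go(.438,-.062,.231)[0],observe()['qpos'])"
```

```text
[ -89.4 -114.2    0.5] [ 2.76487638e-02  1.52823582e-01  1.88951565e+00  8.01805412e-05
  1.09856678e+00 -1.30434406e+00]
```

step_arm(motion="-30 -38 0 0 0 0;-30 -38 0 0 0 0;-29 -38 0 0 0 0;0 0 30 0 0 0;0 0 40 0 0 0;0 0 30 0 0 0;0 0 0 0 0 0;0 0 0 0 0 0")

```text
t: 2.75
ee_pos: [0.4377, -0.0602, 0.1322]
ee_rot: [0.0, 0.119, 0.993, -0.0]
force: [-0.1, 0.2, -0.5]
grip_width: 0.999
gripper_force: 0.0
```

```bash
python3 - <<'E'
from h import *
print(go(.438,-.062,.064)[0])
c=eyes.camera("scene");cv2.imwrite("pics/s1.png",cv2.cvtColor(cv2.resize(c["img"][80:260,80:320],None,fx=3,fy=3),cv2.COLOR_RGB2BGR))
E
```

```text
[-0.7 -1.7 68.2]
```

View pics/s1.png

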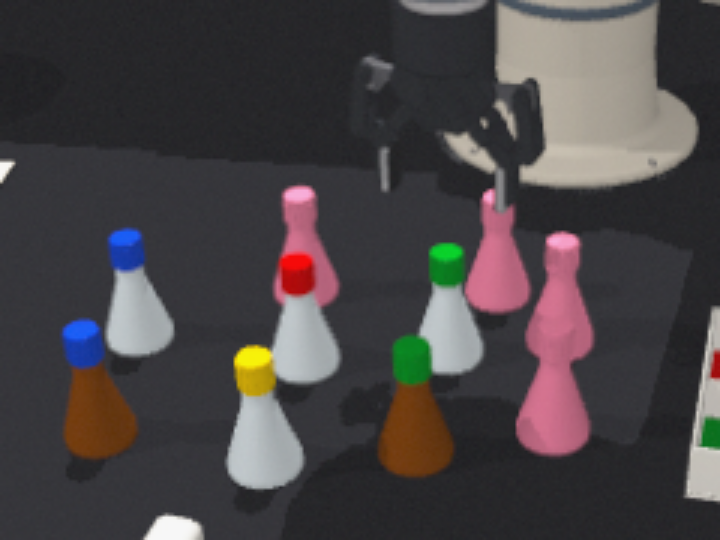

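The pads, at crop columns 385 and 500, straddle the green cap at 446. Descending to grip.

step_arm(motion="-1 -2 25 0 0 0;0 0 25 0 0 0;0 0 13 0 0 0;0 0 5 0 0 0;0 0 0 0 0 0")

```text
t: 3.42
ee_pos: [0.438, -0.0623, 0.0637]
ee_rot: [0.0, 0.119, 0.993, -0.0]
force: [0.0, -0.8, 0.7]
grip_width: 1.0
gripper_force: 0.0
```

step_arm(motion="0 0 0 0 0 0;0 0 0 0 0 0;0 0 0 0 0 0;0 0 0 0 0 0;0 0 0 0 0 0;0 0 0 0 0 0", claw=1)

```text
t: 4.18
ee_pos: [0.4378, -0.0623, 0.0634]
ee_rot: [0.0, 0.119, 0.993, -0.0]
force: [-0.2, 0.3, 6.6]
grip_width: 0.297
gripper_force: 34.4
```

step_arm(motion="0 0 -10 0 0 0;0 0 -30 0 0 0;0 0 -40 0 0 0;0 0 -40 0 0 0;0 0 -25 0 0 0;-6 30 0 0 0 0;-6 40 0 0 0 0;-10 50 0 0 0 0;-10 50 0 0 0 0;-10 50 0 0 0 0;-6 35 0 0 0 0;0 10 0 0 0 0")

```text
t: 5.68
ee_pos: [0.5472, 0.1856, 0.2085]
ee_rot: [0.0, 0.118, 0.993, 0.0]
force: [-0.2, -0.6, -1.1]
grip_width: 0.295
gripper_force: 34.6
```

```bash
python3 - <<'E'
from h import *
print(go(.5485,.1857,.0715)[0],observe()['grip_width'],observe()['gripper_force'])
c=eyes.camera("scene");cv2.imwrite("pics/s2.png",cv2.cvtColor(cv2.resize(c["img"][60:260,200:440],None,fx=3,fy=3),cv2.COLOR_RGB2BGR))
E
```

```text
[ -1.2   0.4 137. ] 0.2951732674622322 34.622976779937744
```

View pics/s2.png

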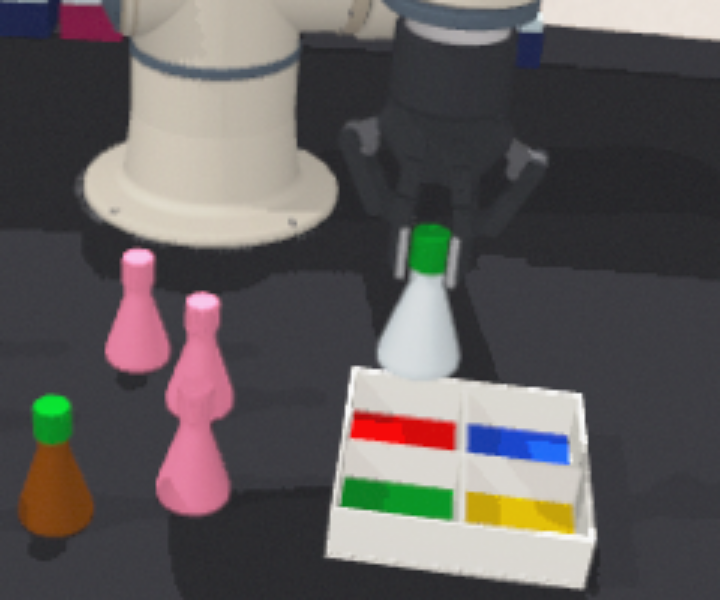

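The green flask hangs straight between the pads, cap at crop (430,248). Lowering it.

step_arm(motion="-1 0 30 0 0 0;0 0 40 0 0 0;0 0 35 0 0 0;0 0 18 0 0 0;0 0 6 0 0 0;0 0 3 0 0 0;0 0 2 0 0 0;0 0 1.5 0 0 0;0 0 1 0 0 0;0 0 1 0 0 0;0 0 0 0 0 0")

```text
t: 7.1
ee_pos: [0.5479, 0.1836, 0.0707]
ee_rot: [-0.0, 0.119, 0.993, -0.0]
force: [0.1, -0.0, -0.2]
grip_width: 0.291
gripper_force: 34.6
```

step_arm(motion="0 0 0.5 0 0 0;0 0 0 0 0 0;0 0 0 0 0 0;0 0 0 0 0 0;0 0 0 0 0 0", claw=0.3)

```text
t: 7.72
ee_pos: [0.548, 0.1836, 0.0703]
ee_rot: [0.0, 0.119, 0.993, -0.0]
force: [-0.1, -0.9, 0.5]
grip_width: 0.702
gripper_force: 0.0
```

step_arm(motion="0 0 -10 0 0 0;0 0 -30 0 0 0;0 0 -40 0 0 0;0 0 -20 0 0 0;-1 -30 0 0 0 0;-1 -45 0 0 0 0;-1 -50 0 0 0 0;-1 -50 0 0 0 0;-1 -50 0 0 0 0;-1 -50 0 0 0 0;0 -50 0 0 0 0;0 -40 0 0 0 0")

```text
t: 9.22
ee_pos: [0.467, -0.1743, 0.1711]
ee_rot: [0.0, 0.119, 0.993, -0.0]
force: [0.3, 1.0, -0.3]
grip_width: 0.697
gripper_force: 0.0
```

```bash
python3 - <<'E'
from h import *
print(go(.466,-.175,.064)[0])
c=eyes.camera("scene");cv2.imwrite("pics/s3.png",cv2.cvtColor(cv2.resize(c["img"][60:260,80:440],None,fx=2,fy=2),cv2.COLOR_RGB2BGR))
E
```

```text
[  0.9  -0.9 107.1]
```

View pics/s3.png

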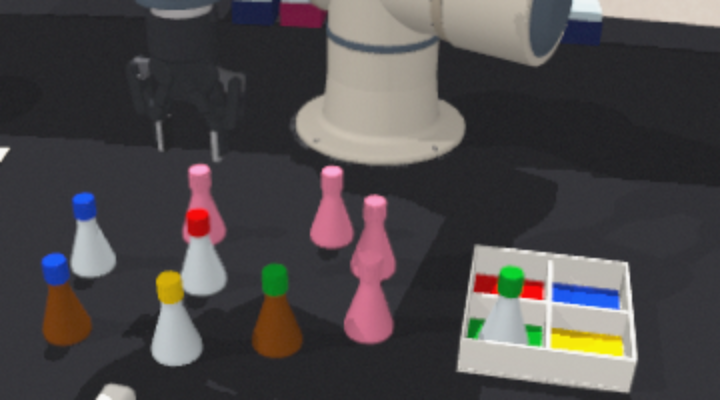

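The green flask stands upright on the green pad at (512,305), and nothing else has moved. Red next.

step_arm(motion="1 -1 25 0 0 0;0 0 40 0 0 0;0 0 27 0 0 0;0 0 12 0 0 0;0 0 3 0 0 0;0 0 0 0 0 0")

```text
t: 10.02
ee_pos: [0.4667, -0.1734, 0.064]
ee_rot: [0.001, 0.119, 0.993, -0.0]
force: [1.0, -0.9, -0.5]
grip_width: 0.701
gripper_force: 0.0
```

step_arm(motion="0 0 0 0 0 0;0 0 0 0 0 0;0 0 0 0 0 0;0 0 0 0 0 0;0 0 0 0 0 0", claw=1)

```text
t: 10.65
ee_pos: [0.4666, -0.1734, 0.0638]
ee_rot: [0.001, 0.119, 0.993, -0.0]
force: [-1.2, -0.7, 7.1]
grip_width: 0.292
gripper_force: 34.5
```

step_arm(motion="0 0 -10 0 0 0;0 0 -30 0 0 0;0 0 -40 0 0 0;0 0 -40 0 0 0;0 0 -25 0 0 0;9 30 0 0 0 0;12 45 0 0 0 0;13 50 0 0 0 0;13 50 0 0 0 0;13 50 0 0 0 0;13 50 0 0 0 0;12 45 0 0 0 0")

```text
t: 12.15
ee_pos: [0.4589, 0.1596, 0.2089]
ee_rot: [0.0, 0.119, 0.993, 0.0]
force: [0.5, -1.0, 0.3]
grip_width: 0.293
gripper_force: 34.7
```

```bash
python3 - <<'E'
from h import *
print(go(.4565,.1933,.0705)[0],observe()['gripper_force'])
E
```

```text
[ 10.4  32.1 138.4] 34.675995111465454
```

step_arm(motion="8 22 0 0 0 0;3 11 0 0 0 0;0 0 30 0 0 0;0 0 40 0 0 0;0 0 35 0 0 0;0 0 18 0 0 0;0 0 7 0 0 0;0 0 3 0 0 0;0 0 2 0 0 0;0 0 1.5 0 0 0;0 0 1 0 0 0;0 0 0 0 0 0")

```text
t: 13.65
ee_pos: [0.4566, 0.1926, 0.0709]
ee_rot: [0.0, 0.119, 0.993, 0.0]
force: [-0.4, 0.3, -0.3]
grip_width: 0.293
gripper_force: 34.8
```

step_arm(motion="0 0 0.5 0 0 0;0 0 0 0 0 0;0 0 0 0 0 0;0 0 0 0 0 0;0 0 0 0 0 0", claw=0.3)

```text
t: 14.28
ee_pos: [0.4565, 0.1925, 0.0703]
ee_rot: [0.0, 0.119, 0.993, 0.0]
force: [-0.8, 0.3, -0.6]
grip_width: 0.699
gripper_force: 0.0
```

step_arm(motion="0 0 -10 0 0 0;0 0 -30 0 0 0;0 0 -40 0 0 0;0 0 -20 0 0 0;-20 -29 0 0 0 0;-29 -42 0 0 0 0;-29 -42 0 0 0 0;-29 -42 0 0 0 0;-29 -42 0 0 0 0;-29 -42 0 0 0 0;-29 -42 0 0 0 0;-29 -42 0 0 0 0")

```text
t: 15.78
ee_pos: [0.5971, -0.1758, 0.1711]
ee_rot: [0.0, 0.119, 0.993, -0.0]
force: [0.1, -0.2, -0.3]
grip_width: 0.7
gripper_force: 0.0
```

```bash
python3 - <<'E'
from h import *
print(go(.597,-.174,.064)[0])
c=eyes.camera("scene");cv2.imwrite("pics/s4.png",cv2.cvtColor(cv2.resize(c["img"][60:260,80:440],None,fx=2,fy=2),cv2.COLOR_RGB2BGR))
E
```

```text
[  0.6   1.7 107.1]
```

View pics/s4.png

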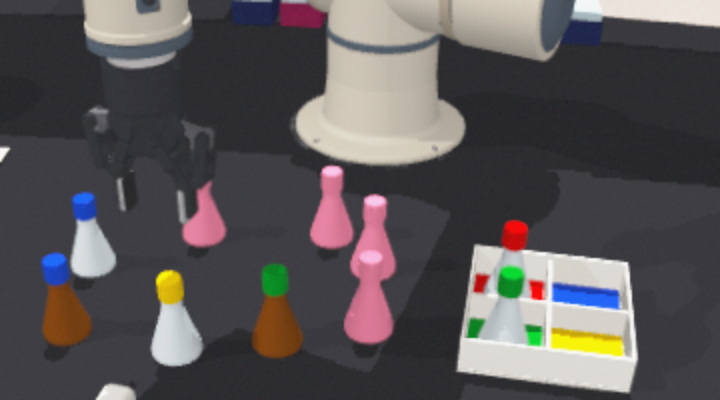

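The red flask stands upright on its pad at (514,250). Yellow next.

step_arm(motion="1 2 25 0 0 0;0 0 40 0 0 0;0 0 27 0 0 0;0 0 12 0 0 0;0 0 3 0 0 0;0 0 0 0 0 0")

```text
t: 16.58
ee_pos: [0.5967, -0.1721, 0.0642]
ee_rot: [0.001, 0.119, 0.993, -0.0]
force: [0.9, 0.1, 0.0]
grip_width: 0.697
gripper_force: 0.0
```

step_arm(motion="0 0 0 0 0 0;0 0 0 0 0 0;0 0 0 0 0 0;0 0 0 0 0 0;0 0 0 0 0 0", claw=1)

```text
t: 17.2
ee_pos: [0.5966, -0.1721, 0.064]
ee_rot: [0.001, 0.119, 0.993, -0.0]
force: [-0.7, -0.1, 7.7]
grip_width: 0.294
gripper_force: 34.2
```

step_arm(motion="0 0 -10 0 0 0;0 0 -30 0 0 0;0 0 -40 0 0 0;0 0 -40 0 0 0;0 0 -35 0 0 0;10 29 0 0 0 0;16 46 0 0 0 0;16 46 0 0 0 0;16 46 0 0 0 0;16 46 0 0 0 0;16 46 0 0 0 0;16 46 0 0 0 0")

```text
t: 18.7
ee_pos: [0.565, 0.1511, 0.219]
ee_rot: [0.0, 0.119, 0.993, 0.0]
force: [1.2, -1.0, -0.6]
grip_width: 0.294
gripper_force: 34.5
```

step_arm(motion="16 46 0 0 0 0;16 46 0 0 0 0;6 20 0 0 0 0;3 10 0 0 0 0;0 0 0 0 0 0")

```text
t: 19.32
ee_pos: [0.5545, 0.2774, 0.2184]
ee_rot: [0.0, 0.119, 0.993, -0.0]
force: [0.2, -0.6, -1.8]
grip_width: 0.292
gripper_force: 34.5
```

```bash
python3 - <<'E'
from h import *
print(go(.5548,.2775,.071)[0],observe()['gripper_force'])
E
```

```text
[ -0.2   0.2 147.4] 34.5299506187439
```

step_arm(motion="0 0 30 0 0 0;0 0 40 0 0 0;0 0 40 0 0 0;0 0 20 0 0 0;0 0 9 0 0 0;0 0 4 0 0 0;0 0 2 0 0 0;0 0 1.5 0 0 0;0 0 1 0 0 0;0 0 0 0 0 0")

```text
t: 20.58
ee_pos: [0.5546, 0.2778, 0.071]
ee_rot: [0.0, 0.119, 0.993, 0.0]
force: [-0.8, -0.3, 1.0]
grip_width: 0.293
gripper_force: 34.8
```

step_arm(motion="0 0 0.5 0 0 0;0 0 0 0 0 0;0 0 0 0 0 0;0 0 0 0 0 0;0 0 0 0 0 0", claw=0.3)

```text
t: 21.2
ee_pos: [0.5544, 0.2777, 0.0703]
ee_rot: [0.0, 0.119, 0.993, 0.0]
force: [0.2, 0.6, -0.5]
grip_width: 0.701
gripper_force: 0.0
```

step_arm(motion="0 0 -10 0 0 0;0 0 -30 0 0 0;0 0 -40 0 0 0;0 0 -20 0 0 0;-2 -30 0 0 0 0;-3 -46 0 0 0 0;-3 -46 0 0 0 0;-3 -46 0 0 0 0;-3 -46 0 0 0 0;-3 -46 0 0 0 0;-3 -46 0 0 0 0;-3 -46 0 0 0 0")

```text
t: 22.7
ee_pos: [0.4933, -0.0712, 0.1711]
ee_rot: [0.001, 0.119, 0.993, -0.0]
force: [1.0, 1.2, -0.3]
grip_width: 0.702
gripper_force: 0.0
```

step_arm(motion="-3 -46 0 0 0 0;-3 -46 0 0 0 0;-3 -46 0 0 0 0;-3 -46 0 0 0 0;-3 -46 0 0 0 0;-2 -26 0 0 0 0;0 0 0 0 0 0")

```text
t: 23.58
ee_pos: [0.4492, -0.3242, 0.1709]
ee_rot: [0.0, 0.12, 0.993, -0.0]
force: [0.3, 0.2, -1.2]
grip_width: 0.701
gripper_force: 0.0
```

```bash
python3 - <<'E'
from h import *
print(go(.449,-.3225,.064)[0],observe()["qpos"])
c=eyes.camera("scene");cv2.imwrite("pics/s5.png",cv2.cvtColor(cv2.resize(c["img"][60:260,80:440],None,fx=2,fy=2),cv2.COLOR_RGB2BGR))
E
```

```text
[  0.8   1.7 106.9] [-7.32853263e-01  4.62572880e-01  1.59672759e+00 -1.95773677e-04
  1.08110431e+00 -2.06258852e+00]
```

View pics/s5.png

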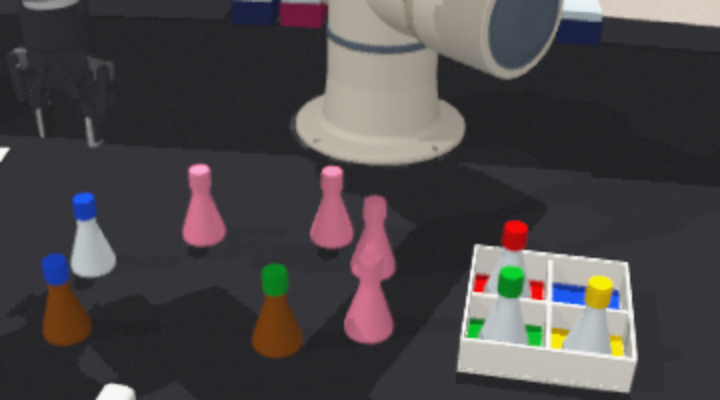

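The yellow flask stands upright on its pad at (592,315). Last is the pale blue-capped one at (90,235), not the amber at (62,300).

step_arm(motion="1 1 25 0 0 0;0 0 40 0 0 0;0 0 27 0 0 0;0 0 12 0 0 0;0 0 3 0 0 0;0 0 0 0 0 0")

```text
t: 24.38
ee_pos: [0.4492, -0.3214, 0.0641]
ee_rot: [0.0, 0.119, 0.993, -0.0]
force: [-0.6, 0.4, -0.1]
grip_width: 0.698
gripper_force: 0.0
```

step_arm(motion="0 0 0 0 0 0;0 0 0 0 0 0;0 0 0 0 0 0;0 0 0 0 0 0;0 0 0 0 0 0", claw=1)

```text
t: 25.0
ee_pos: [0.449, -0.3217, 0.0639]
ee_rot: [0.0, 0.119, 0.993, -0.0]
force: [-1.0, -1.3, 7.8]
grip_width: 0.294
gripper_force: 34.2
```

step_arm(motion="0 0 -10 0 0 0;0 0 -30 0 0 0;0 0 -40 0 0 0;0 0 -40 0 0 0;0 0 -35 0 0 0;7 30 0 0 0 0;10 46 0 0 0 0;10 46 0 0 0 0;10 46 0 0 0 0;10 46 0 0 0 0;10 46 0 0 0 0;10 46 0 0 0 0")

```text
t: 26.5
ee_pos: [0.4558, -0.0066, 0.2189]
ee_rot: [0.0, 0.119, 0.993, 0.0]
force: [1.9, -0.3, -0.6]
grip_width: 0.29
gripper_force: 34.6
```

step_arm(motion="10 46 0 0 0 0;10 46 0 0 0 0;10 46 0 0 0 0;10 46 0 0 0 0;10 46 0 0 0 0;10 37 0 0 0 0;3 20 0 0 0 0;0 0 0 0 0 0")

```text
t: 27.5
ee_pos: [0.4627, 0.2862, 0.2185]
ee_rot: [0.0, 0.118, 0.993, 0.0]
force: [0.3, -0.3, -0.7]
grip_width: 0.291
gripper_force: 34.6
```

```bash
python3 - <<'E'
from h import *
print(go(.4636,.2849,.071)[0],observe()['gripper_force'])
E
```

```text
[ -1.1  -1.1 147.5] 34.579333662986755
```

step_arm(motion="-1 -1 30 0 0 0;0 0 40 0 0 0;0 0 40 0 0 0;0 0 20 0 0 0;0 0 9 0 0 0;0 0 4 0 0 0;0 0 2 0 0 0;0 0 1.5 0 0 0;0 0 1 0 0 0;0 0 0 0 0 0")

```text
t: 28.75
ee_pos: [0.4635, 0.2845, 0.071]
ee_rot: [0.0, 0.119, 0.993, 0.0]
force: [-0.4, -0.1, -0.6]
grip_width: 0.291
gripper_force: 34.8
```

step_arm(motion="0 0 0.5 0 0 0;0 0 0 0 0 0;0 0 0 0 0 0;0 0 0 0 0 0;0 0 0 0 0 0", claw=0.3)

```text
t: 29.38
ee_pos: [0.4634, 0.2845, 0.0703]
ee_rot: [-0.0, 0.119, 0.993, -0.0]
force: [-0.7, -0.2, 0.2]
grip_width: 0.698
gripper_force: 0.0
```

step_arm(motion="0 0 -10 0 0 0;0 0 -30 0 0 0;0 0 -40 0 0 0;0 0 -40 0 0 0;0 0 -30 0 0 0;0 30 0 0 0 0;0 40 0 0 0 0;0 40 0 0 0 0;0 30 0 0 0 0;0 0 0 0 0 0;0 0 0 0 0 0")

```text
t: 30.75
ee_pos: [0.4963, 0.4199, 0.2205]
ee_rot: [-0.0, 0.119, 0.993, -0.0]
force: [0.2, -0.6, -0.4]
grip_width: 0.7
gripper_force: 0.0
```

```bash
python3 - <<'E'
from h import *
for n in ("top","scene"): save(eyes.camera(n),f"pics/{n}9.png")
a,b=cv2.imread("pics/top9.png"),cv2.imread("pics/scene9.png")
cv2.imwrite("pics/end.png",np.hstack([cv2.resize(a[110:270,90:450],(400,178)),cv2.resize(b[110:270,80:440],(400,178))]))
E
```

```text
(no output)
```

View pics/end.png

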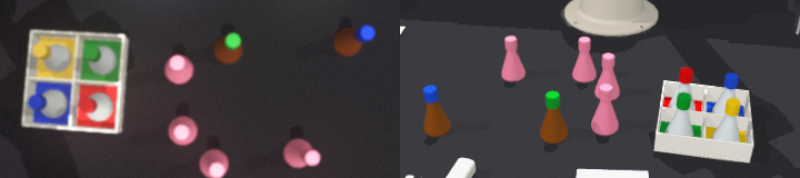

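All four flasks stand upright on their own colours, in the carrier at (75,80) on the left. The ambers and pink flasks are untouched.

```bash
python3 -c "
from h import *
print(ctrl.job_done())"
```

```text
the job is handed in; nothing more can be done
None
```

The four frosted flasks stand upright on the pads matching their caps, the amber and pink flasks were left where they stood, and the job was handed in at about 31 s.

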